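# Fit the pressure board into the contact-printing frame

### The arm

A 7-joint arm with a two-finger parallel gripper is mounted at the origin on the work surface. World frame = base frame: x ahead of the robot, y to its left, z up, the work surface at z = 0. Lengths are in mm, angles in rad, forces in N, time in s.
With the tool pointing down it reaches from about 350 to 900 mm from the base axis. Payload 19.9 kg.
Tool frame: the origin (TCP) lies at the very end of the fingers, on their centre line; the grasp point (between the pads) lies 19 mm behind it; z points along the fingers, y is the direction in which the jaws open and shut (so a half turn about z gives the same grasp; the last joint's range is limited). The gripper opens to 85 mm and grips with 20 to 120 N. Pads are 22 mm wide; open, the fingers measure 114 mm over their backs; the gripper's body (76 mm by 85 mm) begins 54 mm behind the grasp point. The pads swing forward as they close: fully open they stand 13 mm farther back than shut.
Start: joints at [-1.379, 0.417, -0.01, 1.614, 0.005, 1.111, -0.053], TCP at [144.18, 608.123, 231.26] pointing down, gripper open.
Joint ranges: [-2.81, 2.81], [-0.39, 2.02], [-1.27, 1.25], [0.06, 2.57], [-1.19, 4.33], [0.19, 2], [-2.82, 2.82]. Speed limits (rad/s): [1.89, 1.89, 2.39, 2.39, 3.01, 3.01, 3.01].

### API

Orientations are given as a rotation vector (axis times angle).
In Python, from rig import get_obs, imaging, env gives the robot as it stands.
- The arm moves only by the tool step_arm, never from a script. Its argument "moves" is a list of rows, each a list of 7 numbers: the shift along the tool's x, y, z in mm, then the turn, a rotation vector about the tool's x, y, z in degrees, then the gripper's target within -1 to 1 (shut at 1, half-way at 0, fully open at -1). In form: [[dx, dy, dz, wx, wy, wz, claw], ...]. A call has 1 to 10 rows; each row is the pose to reach, as a shift and turn from the pose commanded when the call began, along the tool's axes at that moment; what a row does not reach only later rows make up. A row lasts 1/12 s, in which the tool goes at most 41.7 mm and 7.16 degrees, less where a joint would pass 70% of its speed; a pose out of reach is approached as far as the arm can. A call with a gripper value outside its range is refused whole. The fingers move at their own pace and stop on an object; "force" is the grip in N (left out, the last holds). Time passes only in rows, so rows that repeat a pose let the fingers close. It gives the time, the measured TCP pose, the force and the opening at its end, in the units of the state.
- get_obs(): the state, without advancing time (a new reading comes with each control period).
- imaging.snapshot(name): name is "scene" or "top" or "wrist"; returns the picture (480x640x3 uint8, blue, green, red); there is no depth.
- imaging.get_calibration(name): a dict with "intrinsics" (3x3 intrinsics, pixels), "R" (3x3) and "t" (3): a world point X has camera coordinates R X + t. Camera axes: x right, y down, z forward; pixel columns grow to the right and rows downward; lengths in mm; the calibration is good to about 2 mm. A picture is of the moment at which its call begins: read the wrist's pose just before it. get_calibration takes no time and is no camera call; for the wrist camera it gives the pose at the moment of the call.
- env.sign_off(): hands the job in, once; it reports no verdict.
The state is a dict: "clock": time; "qpos": joint angles; "joint_velocities": joint speeds; "joint_torque": joint torques, N m; "position": TCP position; "ee_rot": TCP orientation; "contact_force": force on the tool from outside, world axes, zero at the start; "moment": the same for the moment, N m; "width": finger opening in mm.
Only numpy, scipy, OpenCV 4.12 (cv2) and the standard library are available. Lean on these libraries where they do the work, as an engineer would, in place of code of your own. Each camera call takes 0.05 s, during which the arm holds its last target. There are 200 camera calls.

### The job

Fit the long pressure board into the wooden contact-printing frame: hold it tilted, tuck one end under the frame's overhanging lip, then lower the other end so that the board lies flat on the bed, between the lip and the low stop, roughly centred from side to side. Lower it, do not let it drop, let go of it, and leave the shorter board where it lies.

Things in the scene. Friction and masses are not known exactly. Their poses are not given: they have to be found in the camera images.
- board: The long pressure board: loose plywood rectangle, 160 mm (x) by 130 mm (y), 10 mm thick, 0.15 to 0.31 kg, lying left or right of the frame. A grip bar, 22 mm (x) by 70 mm (y) and 30 mm high, stands on the middle of its top (bar top 40 mm above the underside). Origin: centre of its underside, z up. Both ends are alike: either 130 mm edge may go under the lip.
- short_board: A similar loose board for another frame, only 105 mm (x) by 130 mm (y), same thickness and grip bar, on the other side of the frame; leave it alone. Origin: centre of its underside.
- frame: Contact-printing frame, fixed: oak bed on feet, 204 mm (x) by 160 mm (y). Origin: centre of its underside, on the table; flat bed surface at z = 50 mm. At its -x end (nearest the robot) a wall, inner face x = -87 mm, carries the overhanging lip. At its +x end a low stop bar: inner face x = +87, outer +102, top z = 64 mm. y sides open. So 174 mm for the 160 mm board.
- lip (a point): Middle of the lip's free edge, on its underside: frame x = -59, y = 0, z = 72 mm, that is 22 mm above the bed. The lip is 8 mm thick (top z = 80 mm) and reaches from x = -102 to -59 mm over the full width. Axes as the frame's: the space under the lip is towards -x and 28 mm deep, so the board in place lies 14 to 28 mm under it and cannot go in flat from above.

How it is judged:
By the outcome, as a careful person would: the job done as asked, in the order asked, and still so for the second after the job is handed in, with the robot touching nothing.
It also fails if it takes over 42 s, if anything falls off the work surface, if the arm or the gripper's body presses on something with over 40 N, if the wrist force passes 120 N, or if a joint passes its speed limit or range.

## Working session

There is one attempt and no reset: what is moved stays moved. The work goes in short steps, Python scripts to look and compute and a tool call to move; the robot and the scene stay as the last step left them, time stands still between calls to the robot, and variables do not carry over. Pictures are saved under pics/ and viewed, about 8 in all and at most 12, crops included, and the job is handed in when it is done.

Besides the shell and the picture viewer there is one more tool, called after "Request:" by a JSON object that holds its "name" and its "arguments", one argument or row to a line. step_arm: Moves the arm, as the interface text tells. Its arguments: {"type":"object","properties":{"moves":{"type":"array","items":{"type":"array","items":{"type":"number"}}},"force":{"type":"number"}},"required":["moves"]}

```bash
mkdir -p pics; ls; python3 - <<'E'
from rig import get_obs, imaging, env
import cv2
o=get_obs(); print({k:o[k] for k in('clock','position','ee_rot','width','contact_force')})
a=imaging.snapshot("top"); b=imaging.snapshot("scene")
cv2.imwrite("pics/top.png",a); cv2.imwrite("pics/scene.png",b)
for n in("top","scene"): print(imaging.get_calibration(n))
E
```

```text
pics
{'clock': 0.0, 'position': array([144.10452778, 607.80370048, 230.65356943]), 'ee_rot': array([-3.64858637e-01, -3.12027071e+00,  1.95431631e-03]), 'width': 85.38770940356649, 'contact_force': array([-0.53949984,  0.95955871,  0.03600017])}
{'intrinsics': array([[459.98207617,   0.        , 319.47355281],
       [  0.        , 459.98207617, 238.5309061 ],
       [  0.        ,   0.        ,   1.        ]]), 'R': array([[-0.03167158, -0.99949702, -0.00162094],
       [-0.97919389,  0.03135337, -0.20049014],
       [ 0.20044012, -0.00476263, -0.97969438]]), 't': array([ 29.18870325, 544.14989483, 800.72638066])}
{'intrinsics': array([[577.95945078,   0.        , 322.66808246],
       [  0.        , 577.95945078, 233.31217067],
       [  0.        ,   0.        ,   1.        ]]), 'R': array([[-0.69697671,  0.71709147,  0.00181436],
       [ 0.58704001,  0.5720227 , -0.57286478],
       [-0.41183429, -0.39820831, -0.81964789]]), 't': array([ 353.25746867, -272.95918012, 1564.3955844 ])}
```

View pics/top.png

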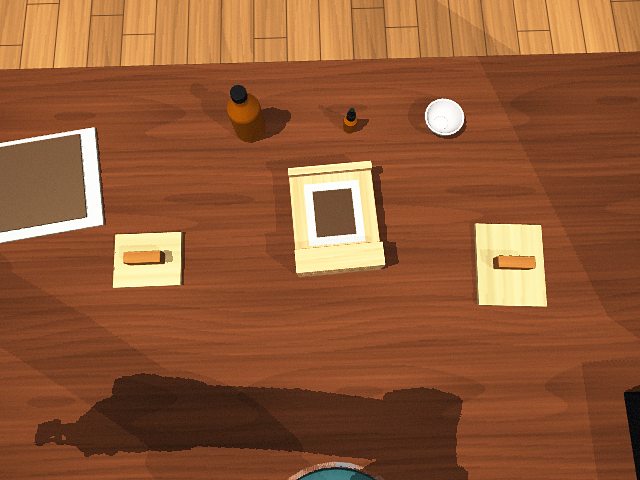

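View pics/scene.png

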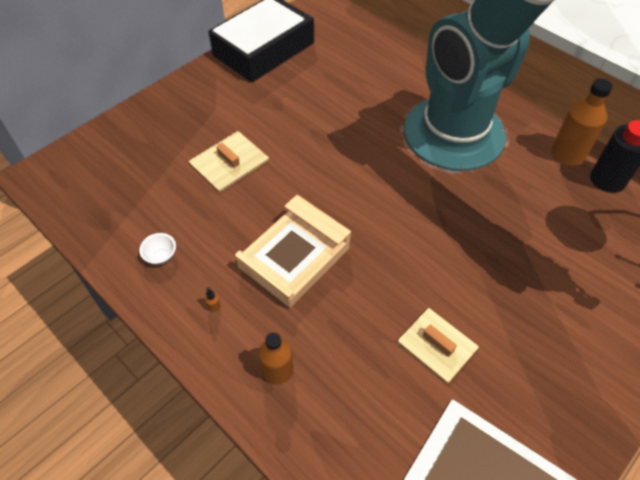

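The top view shows the long board at right (about 511,265), bar at (515,262). The frame is at about (337,217) with its lip at rows 243–270, and the short board is at left (148,260). The scene view agrees.

```bash
cat > h.py <<'E'
import numpy as np, cv2
from rig import get_obs, imaging, env
from scipy.spatial.transform import Rotation as Rot
def ray(c,uv,z):
    "pixels -> world points on plane z"
    K,R,t=c["intrinsics"],np.array(c["R"]),np.array(c["t"])
    uv=np.atleast_2d(uv).astype(float)
    d=np.c_[uv,np.ones(len(uv))]@np.linalg.inv(K).T@R
    o=-R.T@t
    return o+d*((z-o[2])/d[:,2])[:,None]
def proj(c,P):
    q=np.atleast_2d(P)@np.array(c["R"]).T+c["t"]; q=q@c["intrinsics"].T
    return q[:,:2]/q[:,2:]
def pale(img):
    h=cv2.cvtColor(img,cv2.COLOR_BGR2HSV); return cv2.inRange(h,(15,40,150),(40,170,255))
def orange(img):
    h=cv2.cvtColor(img,cv2.COLOR_BGR2HSV); return cv2.inRange(h,(8,150,150),(16,255,255))
def blobs(m,amin):
    cs,_=cv2.findContours(m,cv2.RETR_EXTERNAL,cv2.CHAIN_APPROX_NONE)
    return [c for c in cs if cv2.contourArea(c)>amin]
E
python3 - <<'E'
from h import *
np.set_printoptions(precision=1,suppress=True)
img=cv2.imread("pics/top.png"); c=imaging.get_calibration("top")
sub=img.copy(); sub[:75]=0
for nm,m,z,a in(("pale",pale(sub),10,1500),("orange",orange(sub),40,120)):
    for b in blobs(m,a):
        r=cv2.boxPoints(cv2.minAreaRect(b)); P=ray(c,r,z)
        print(nm,cv2.contourArea(b),r.mean(0),"ctr",P.mean(0),"sides",np.linalg.norm(P[1]-P[0]),np.linalg.norm(P[2]-P[1]), "ang",np.degrees(np.arctan2(*(P[1]-P[0])[1::-1])))
        print(r.tolist())
cv2.imwrite("pics/crop.png",np.hstack([cv2.resize(img[145:295,270:410],None,fx=4,fy=4,interpolation=cv2.INTER_CUBIC)]))
E
```

```text
pale 3454.5 [146.5 259.5] ctr [523.9 349.   10. ] sides 131.9200914877177 108.3237979051769 ang -91.83533759039727
[[113.0, 232.0], [180.0, 232.0], [180.0, 287.0], [113.0, 287.0]]
pale 5352.5 [510.6 264.5] ctr [ 492.5 -356.9   10. ] sides 135.22212282619657 168.04351370697393 ang -89.4881416151414
[[474.7603759765625, 223.00958251953125], [543.0111694335938, 220.279541015625], [546.4392700195312, 305.982421875], [478.1884765625, 308.71246337890625]]
pale 9004.5 [335.6 218.1] ctr [597.1 -21.6  10. ] sides 180.76176210051204 223.60440750387824 ang -86.16351164405759
[[286.1453857421875, 167.74099731445312], [374.7904052734375, 159.37826538085938], [385.074462890625, 268.38922119140625], [296.429443359375, 276.751953125]]
orange 940.5 [513.5 407.5] ctr [ 233.6 -320.    40. ] sides 189.53419601666573 22.20264625227969 ang -90.53539802001352
[[459.70001220703125, 402.1000061035156], [566.8978271484375, 399.6070251464844], [567.2053833007812, 412.8324279785156], [460.007568359375, 415.3254089355469]]
orange 1158.5 [360.3 381. ] ctr [286.7 -52.9  40. ] sides 286.18159478197043 31.6297133205
[... 5429 characters left out ...]
103.66925048828125], [140.92674255371094, 100.80244445800781], [141.0421600341797, 104.2652587890625], [55.03770446777344, 107.13206481933594]]
orange 314.0 [237.9 112.1] ctr [812.2 167.4  40. ] sides 39.448424498874104 54.23851094034707 ang -21.76347301691368
[[222.14755249023438, 115.3770523071289], [229.5836181640625, 98.38033294677734], [253.55740356445312, 108.86885833740234], [246.121337890625, 125.8655776977539]]
orange 692.0 [347.6  99.3] ctr [832.9 -54.1  40. ] sides 285.5175599161382 22.994683489912955 ang -90.5082174959375
[[276.948486328125, 95.63156127929688], [417.94708251953125, 92.56636047363281], [418.17431640625, 103.0179443359375], [277.17572021484375, 106.08314514160156]]
```

View pics/crop.png

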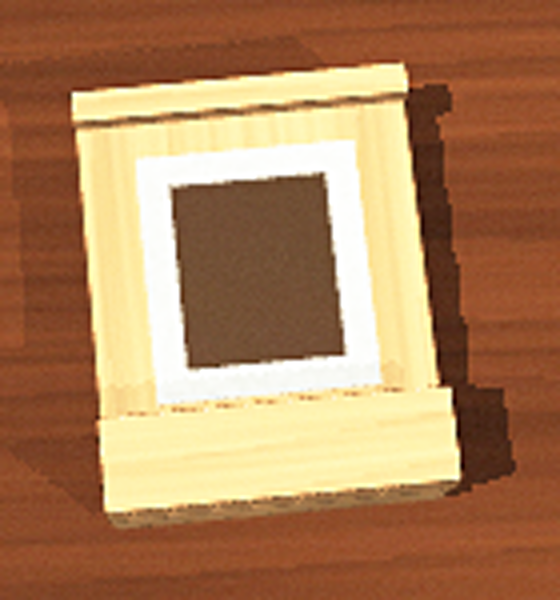

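The crop shows the lip top with corners at (99,421), (452,389), (460,482) and (106,512). The stop's outer top edge runs (72,94)–(405,64). In the full image each is divided by 4 and offset by (270,145).

```bash
python3 - <<'E'
from h import *
np.set_printoptions(precision=1,suppress=True)
c=imaging.get_calibration("top"); f=lambda L:np.array(L)/4+[270,145]-.375
lip=ray(c,f([(99,421),(452,389),(460,482),(106,512)]),80); st=ray(c,f([(72,94),(405,64)]),64)
print(lip,st)
ang=lambda v:np.degrees(np.arctan2(v[0],-v[1]))*1
for a,b in((lip[0],lip[1]),(lip[3],lip[2]),(st[0],st[1])): v=b-a; print(np.linalg.norm(v), "yaw",np.degrees(np.arctan2(v[0],-v[1])) )
mo=lip[2:].mean(0);ms=st.mean(0);v=(ms-mo)[:2];u=v/np.linalg.norm(v);print("len",np.linalg.norm(v),"yaw",np.degrees(np.arctan2(u[1],u[0])),"ctr outer",(mo+ms)[:2]/2,"ctr lipedge",lip[:2].mean(0)[:2]+59*u,"from stop",ms[:2]-102*u)
img=cv2.imread("pics/top.png"); img[:75]=0
for b in blobs(pale(img),1500)[:2]:
    ap=cv2.approxPolyDP(b,4,True)[:,0]; P=ray(c,ap,10); print(ap.tolist(),P)
    d=np.roll(P,-1,0)-P; print(np.linalg.norm(d,axis=1),np.degrees(np.arctan2(d[:,1],d[:,0])),P.mean(0))
w=imaging.get_calibration("wrist");o=get_obs();T=Rot.from_rotvec(o["ee_rot"]).as_matrix()
print("tool R",T,"cam in tool",T.T@(-w["R"].T@w["t"]-o["position"]),"camR in tool",T.T@w["R"].T,w["intrinsics"][0,0])
E
```

```text
[[ 520.4   57.7   80. ]
 [ 529.9 -101.6   80. ]
 [ 487.6 -102.7   80. ]
 [ 479.2   55.4   80. ]] [[681.5  68.1  64. ]
 [691.4 -90.9  64. ]]
159.58149551061734 yaw 3.433496452603574
158.32345346788009 yaw 3.0473779306960234
159.24711012978372 yaw 3.580405645669829
len 203.40515029196447 yaw 3.4426110503158505 ctr outer [584.9 -17.5] ctr lipedge [584.  -18.4] from stop [584.6 -17.5]
[[180, 232], [115, 234], [113, 287], [180, 284]] [[575.9 285.5  10. ]
 [576.  413.2  10. ]
 [471.7 411.   10. ]
 [473.4 282.5  10. ]]
[127.7 104.3 128.5 102.5] [  90.  -178.8  -89.3    1.7] [524.3 348.   10. ]
[[475, 223], [478, 304], [546, 306], [540, 225]] [[ 575.5 -296.1   10. ]
 [ 417.2 -286.1   10. ]
 [ 409.3 -414.9   10. ]
 [ 567.3 -423.7   10. ]]
[158.6 129.1 158.3 127.8] [176.4 -93.5  -3.2  86.3] [ 492.3 -355.2   10. ]
tool R [[-1.   0.2 -0. ]
 [ 0.2  1.  -0. ]
 [-0.  -0.  -1. ]] cam in tool [  78.7    0.6 -142.6] camR in tool [[-0.  -1.  -0.3]
 [ 1.  -0.  -0. ]
 [-0.  -0.3  1. ]] 374.041333383283
```

```bash
cat >> h.py <<'E'
FR=(np.array([584.5,-17.8,0]),3.45)   # frame origin, yaw deg
def toolR(yaw,pitch=0):
    "tool y along board x (yaw deg), z down; pitch>0 raises board's +x end"
    B=Rot.from_euler('z',yaw,degrees=True)*Rot.from_euler('y',-pitch,degrees=True)
    return B*Rot.from_matrix([[0,1,0],[1,0,0],[0,0,-1]])
def delta(p,R):
    "shift/turn in tool axes from the measured pose"
    o=get_obs(); T=Rot.from_rotvec(o["ee_rot"])
    return np.round(np.r_[T.inv().apply(np.array(p)-o["position"]),(T.inv()*R).as_rotvec(degrees=True)],2)
E
python3 - <<'E'
from h import *
print(delta([480,180,240],toolR(40)),delta([492,-356,230],toolR(-3.5)))
E
```

```text
[-4.255e+02 -3.388e+02 -8.870e+00 -6.000e-02  3.000e-02  3.666e+01] [-5.6082e+02 -8.5756e+02  1.7500e+00 -5.0000e-02  5.0000e-02  8.0160e+01]
```

Request:
{"name": "step_arm", "arguments": {
  "moves": [
    [-425, -339, -9, 0, 0, 37, -1],
    [-425, -339, -9, 0, 0, 37, -1],
    [-425, -339, -9, 0, 0, 37, -1],
    [-425, -339, -9, 0, 0, 37, -1],
    [-425, -339, -9, 0, 0, 37, -1],
    [-425, -339, -9, 0, 0, 37, -1],
    [-425, -339, -9, 0, 0, 37, -1],
    [-425, -339, -9, 0, 0, 37, -1],
    [-425, -339, -9, 0, 0, 37, -1],
    [-425, -339, -9, 0, 0, 37, -1]
  ]
}}

```text
clock: 0.93
position: [401.8, 278.3, 238.3]
ee_rot: [-1.336, -2.843, -0.0]
contact_force: [0.7, 2.0, 0.1]
width: 85.3
```

```bash
python3 - <<'E'
from h import *
print(get_obs()["position"],delta([492,-340,230],toolR(-3.5)))
E
```

```text
[401.84343121 278.29181835 238.25694816] [-5.3347e+02 -3.2530e+02  8.2000e+00 -0.0000e+00 -1.0000e-02  4.3170e+01]
```

Request:
{"name": "step_arm", "arguments": {
  "moves": [
    [-533, -325, 8, 0, 0, 43, -1],
    [-533, -325, 8, 0, 0, 43, -1],
    [-533, -325, 8, 0, 0, 43, -1],
    [-533, -325, 8, 0, 0, 43, -1],
    [-533, -325, 8, 0, 0, 43, -1],
    [-533, -325, 8, 0, 0, 43, -1],
    [-533, -325, 8, 0, 0, 43, -1],
    [-533, -325, 8, 0, 0, 43, -1],
    [-533, -325, 8, 0, 0, 43, -1],
    [-533, -325, 8, 0, 0, 43, -1]
  ]
}}

```text
clock: 1.77
position: [461.0, -134.0, 233.0]
ee_rot: [2.285, 2.156, 0.001]
contact_force: [1.2, 1.0, 1.1]
width: 85.4
```

```bash
python3 - <<'E'
from h import *
print(get_obs()["position"],delta([492,-356,200],toolR(-3.5)))
E
```

```text
[ 460.96216144 -134.01874267  233.02087972] [-2.1982e+02  4.3800e+01  3.2990e+01  3.0000e-02 -1.0000e-02  1.8000e-01]
```

Request:
{"name": "step_arm", "arguments": {
  "moves": [
    [-220, 44, 33, 0, 0, 0, -1],
    [-220, 44, 33, 0, 0, 0, -1],
    [-220, 44, 33, 0, 0, 0, -1],
    [-220, 44, 33, 0, 0, 0, -1],
    [-220, 44, 33, 0, 0, 0, -1],
    [-220, 44, 33, 0, 0, 0, -1],
    [-220, 44, 33, 0, 0, 0, -1],
    [-220, 44, 33, 0, 0, 0, -1]
  ]
}}

```text
clock: 2.43
position: [491.6, -355.2, 199.1]
ee_rot: [-2.287, -2.153, 0.002]
contact_force: [-0.2, 0.7, 0.5]
width: 85.5
```

```bash
python3 - <<'E'
from h import *
np.set_printoptions(precision=1,suppress=True)
c=imaging.get_calibration("wrist");img=imaging.snapshot("wrist")
o=get_obs();print(o["position"])
for m,z,a in((pale(img),10,1500),(orange(img),40,300)):
  for b in blobs(m,a):
    ap=cv2.approxPolyDP(b,8,True)[:,0];P=ray(c,ap,z)
    if len(ap)<8 and np.linalg.norm(P.mean(0)-o["position"])<400: print(z,ap.tolist(),"\n",P,P.mean(0))
P=[[492+x,-356+y,10] for x in(-80,80) for y in(-65,65)]
cv2.imwrite("pics/w1.png",img)
E
```

```text
[ 492.1 -354.   199.5]
10 [[418, 135], [233, 136], [243, 273], [408, 274]] 
 [[ 575.6 -294.7   10. ]
 [ 417.6 -285.9   10. ]
 [ 410.2 -412.6   10. ]
 [ 568.2 -423.1   10. ]] [ 492.9 -354.1   10. ]
```

View pics/w1.png

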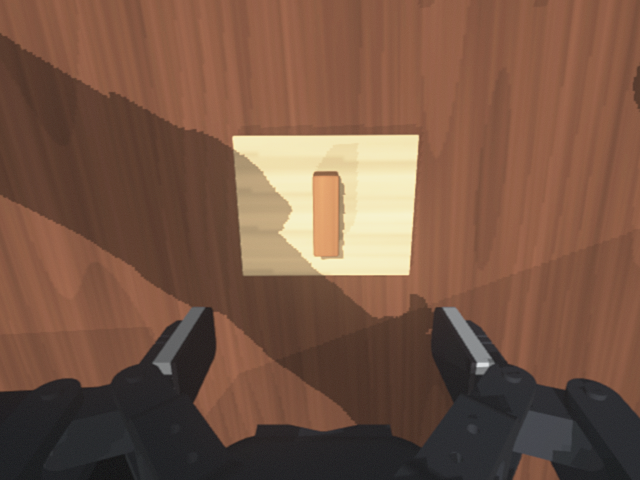

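The wrist view confirms the board at (233–418, 135–274) with its bar at (326,215), about 4 mm or less from the top-view estimate. Descending now.

```bash
python3 - <<'E'
from h import *
print(delta([492.7,-354.8,15],toolR(-3.5)))
E
```

```text
[-7.7000e-01  8.4000e-01  1.8445e+02 -5.0000e-02 -2.0000e-02  1.4000e-01]
```

Request:
{"name": "step_arm", "arguments": {
  "moves": [
    [-0.5, 1, 40, 0, 0, 0, -1],
    [-0.5, 1, 80, 0, 0, 0, -1],
    [-0.5, 1, 115, 0, 0, 0, -1],
    [-0.5, 1, 140, 0, 0, 0, -1],
    [-0.5, 1, 160, 0, 0, 0, -1],
    [-0.5, 1, 175, 0, 0, 0, -1],
    [-0.5, 1, 184, 0, 0, 0, -1],
    [-0.5, 1, 184, 0, 0, 0, -1],
    [-0.5, 1, 184, 0, 0, 0, -1]
  ]
}}

```text
clock: 3.23
position: [493.8, -354.7, 16.6]
ee_rot: [2.284, 2.156, 0.0]
contact_force: [-1.4, -0.5, -0.0]
width: 85.5
```

Request:
{"name": "step_arm", "arguments": {
  "moves": [
    [0, 0, 0, 0, 0, 0, 1],
    [0, 0, 0, 0, 0, 0, 1],
    [0, 0, 0, 0, 0, 0, 1],
    [0, 0, 0, 0, 0, 0, 1],
    [0, 0, 0, 0, 0, 0, 1],
    [0, 0, 0, 0, 0, 0, 1],
    [0, 0, 0, 0, 0, 0, 1],
    [0, 0, 0, 0, 0, 0, 1],
    [0, 0, 0, 0, 0, 0, 1],
    [0, 0, 0, 0, 0, 0, 1]
  ],
  "force": 70
}}

```text
clock: 4.07
position: [493.6, -355.0, 16.4]
ee_rot: [2.285, 2.155, 0.0]
contact_force: [-1.2, 0.5, 7.5]
width: 20.8
```

Request:
{"name": "step_arm", "arguments": {
  "moves": [
    [0, 0, -10, 0, 0, 0, 1],
    [0, 0, -30, 0, 0, 0, 1],
    [0, 0, -60, 0, 0, 0, 1],
    [0, 0, -90, 0, 0, 0, 1],
    [0, 0, -120, 0, 0, 0, 1],
    [0, 0, -150, 0, 0, 0, 1],
    [0, 0, -170, 0, 0, 0, 1],
    [0, 0, -180, 0, 0, 0, 1],
    [0, 0, -180, 0, 0, 0, 1]
  ]
}}

```text
clock: 4.82
position: [493.8, -355.2, 198.0]
ee_rot: [2.283, 2.154, 0.002]
contact_force: [0.6, 0.6, -2.6]
width: 20.4
```

```bash
cat >> h.py <<'E'
H=16.2   # TCP above board underside in grasp
def board(xe,ze,pitch,y=0):
    "TCP pose for low (-x) bottom edge at frame x=xe,z=ze"
    o,yaw=FR; F=Rot.from_euler('z',yaw,degrees=True)
    P=Rot.from_euler('y',-pitch,degrees=True)
    p=np.array([xe,y,ze])+P.apply([80,0,H])
    return o+F.apply(p), toolR(yaw,pitch)
E
python3 - <<'E'
from h import *
np.set_printoptions(precision=1,suppress=True)
o=get_obs();print(o["position"],o["contact_force"],o["width"])
img=imaging.snapshot("wrist");cv2.imwrite("pics/w2.png",img)
p,R=board(-45,110,13);print(p,delta(p,R))
E
```

```text
[ 493.8 -355.2  198. ] [ 0.6  0.6 -2.6] 20.372790092092615
[613.8 -16.  143.8] [345.1 100.4  52.4 -12.9   0.8  -6.8]
```

View pics/w2.png

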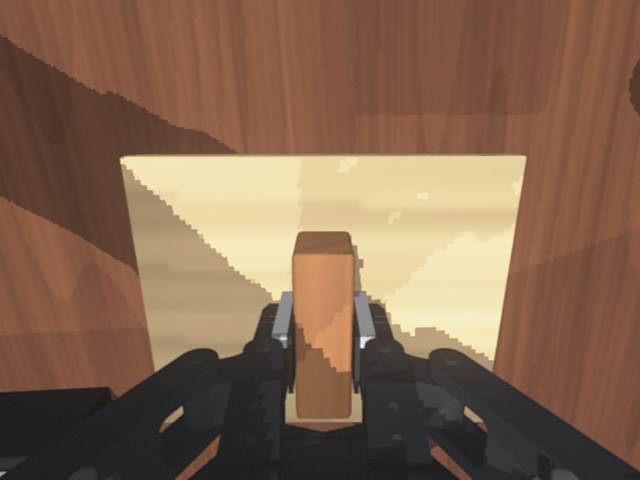

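The board is held square and level: its far edge runs (122,157)–(525,156) and the bar sits centred in the pads. Next I carry it tilted to a point above the frame.

Request:
{"name": "step_arm", "arguments": {
  "moves": [
    [345, 100, 52, -12.9, 0.8, -6.8, 1],
    [345, 100, 52, -12.9, 0.8, -6.8, 1],
    [345, 100, 52, -12.9, 0.8, -6.8, 1],
    [345, 100, 52, -12.9, 0.8, -6.8, 1],
    [345, 100, 52, -12.9, 0.8, -6.8, 1],
    [345, 100, 52, -12.9, 0.8, -6.8, 1],
    [345, 100, 52, -12.9, 0.8, -6.8, 1],
    [345, 100, 52, -12.9, 0.8, -6.8, 1],
    [345, 100, 52, -12.9, 0.8, -6.8, 1],
    [345, 100, 52, -12.9, 0.8, -6.8, 1]
  ]
}}

```text
clock: 5.7
position: [613.2, -8.6, 140.6]
ee_rot: [2.034, 2.18, 0.244]
contact_force: [-1.1, 1.3, -3.2]
width: 20.5
```

Request:
{"name": "step_arm", "arguments": {
  "moves": [
    [0, 0, 0, 0, 0, 0, 1],
    [0, 0, 0, 0, 0, 0, 1]
  ]
}}

```text
clock: 5.87
position: [612.3, -16.8, 142.5]
ee_rot: [2.042, 2.169, 0.243]
contact_force: [-0.4, -0.7, -2.2]
width: 20.7
```

```bash
python3 - <<'E'
from h import *
np.set_printoptions(precision=1,suppress=True)
o=get_obs();print(o["position"],o["contact_force"],o["width"])
for z in (90,53.5): p,R=board(-45,z,13);print(p,delta(p,R))
cw=imaging.get_calibration("wrist");w=imaging.snapshot("wrist")
s=imaging.snapshot("scene");t=imaging.snapshot("top")
cv2.imwrite("pics/a.png",np.vstack([np.hstack([cv2.resize(s[180:330,210:380],(400,353)),cv2.resize(t[130:290,250:430],(400,353))]),cv2.resize(w,(800,600))[200:440]]))
E
```

```text
[612.3 -16.8 142.5] [-0.4 -0.7 -2.2] 20.655600678031394
[613.8 -16.  123.8] [ 0.7 -2.6 18.6 -0.2  0.   0. ]
[613.8 -16.   87.3] [  0.7 -10.7  54.2  -0.2   0.    0. ]
```

View pics/a.png

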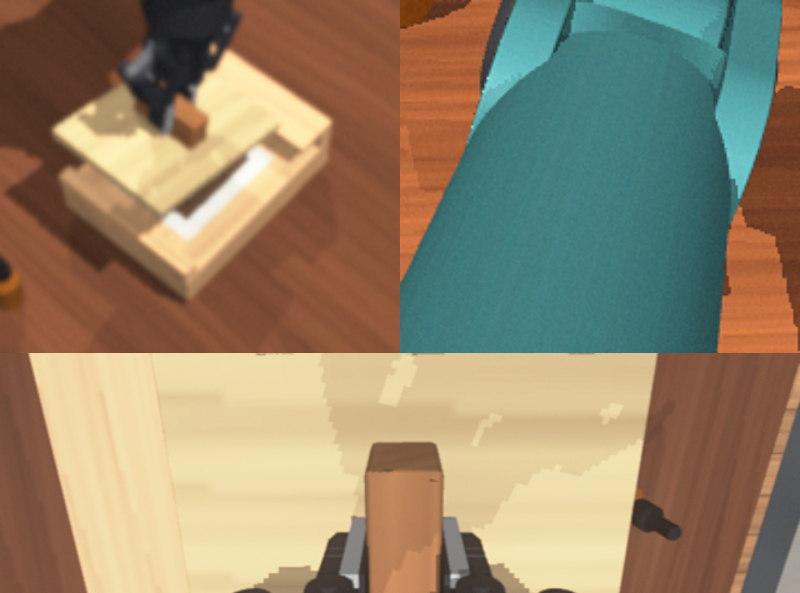

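Request:
{"name": "step_arm", "arguments": {
  "moves": [
    [0.5, -4, 19, 0, 0, 0, 1],
    [0.5, -6, 30, 0, 0, 0, 1],
    [0.5, -9, 42, 0, 0, 0, 1],
    [0.5, -10.5, 50, 0, 0, 0, 1],
    [0.5, -10.5, 54, 0, 0, 0, 1],
    [0.5, -10.5, 54, 0, 0, 0, 1]
  ]
}}

```text
clock: 6.52
position: [614.8, -15.9, 88.0]
ee_rot: [2.041, 2.169, 0.244]
contact_force: [-0.3, -0.3, -2.9]
width: 21.1
```

```bash
python3 - <<'E'
from h import *
np.set_printoptions(precision=1,suppress=True)
o=get_obs();print(o["position"],o["contact_force"],o["width"])
for a in((-45,53.5,13),(-62,53.5,13),(-80,53,12)): p,R=board(*a);print(p,delta(p,R))
s=imaging.snapshot("scene");w=imaging.snapshot("wrist")
cv2.imwrite("pics/b.png",np.vstack([cv2.resize(s[195:315,230:370],(560,480),interpolation=cv2.INTER_CUBIC)]))
cv2.imwrite("pics/bw.png",w)
E
```

```text
[614.8 -15.9  88. ] [-0.3 -0.3 -2.9] 21.059467199237815
[613.8 -16.   87.3] [-0.1 -1.1  0.5 -0.1 -0.   0. ]
[596.8 -17.1  87.3] [ -0.1 -17.7  -3.3  -0.1  -0.    0. ]
[579.4 -18.1  85.5] [ -0.1 -35.1  -5.4   0.8  -0.    0. ]
```

View pics/b.png

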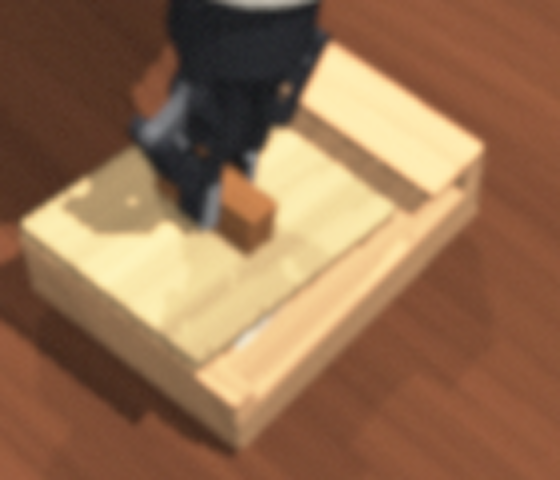

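The low edge, from about (395,210), lies below and short of the lip edge, parallel to it, and nothing is touching. Sliding it under.

Request:
{"name": "step_arm", "arguments": {
  "moves": [
    [0, -6, -1.3, 0, 0, 0, 1],
    [0, -12, -2.3, 0, 0, 0, 1],
    [0, -18, -3.3, 0, 0, 0, 1],
    [0, -24, -4.3, 0.3, 0, 0, 1],
    [0, -30, -5, 0.6, 0, 0, 1],
    [0, -35, -5.4, 0.8, 0, 0, 1],
    [0, -35, -5.4, 0.8, 0, 0, 1]
  ]
}}

```text
clock: 7.2
position: [578.8, -17.8, 86.3]
ee_rot: [2.048, 2.177, 0.231]
contact_force: [0.4, 0.4, -2.0]
width: 20.5
```

```bash
python3 - <<'E'
from h import *
np.set_printoptions(precision=1,suppress=True)
o=get_obs();print(o["position"],o["contact_force"],o["moment"],o["width"])
for a in((-80,51,11.5),(-80,50.5,8),(-80,50.5,4),(-80,50.3,0)): p,R=board(*a);print(p,delta(p,R))
E
```

```text
[578.8 -17.8  86.3] [ 0.4  0.4 -2. ] [-0.   0.3  0. ] 20.48889062268628
[579.7 -18.1  82.8] [-0.4  0.1  3.5  0.6 -0.   0. ]
[581.5 -18.   77.7] [-0.4  0.8  8.9  4.1 -0.   0. ]
[583.2 -17.9  72.2] [-0.4  1.3 14.6  8.1 -0.   0. ]
[584.5 -17.8  66.5] [-0.4  1.4 20.5 12.1 -0.   0. ]
```

Request:
{"name": "step_arm", "arguments": {
  "moves": [
    [0, 0, 1.8, 0.3, 0, 0, 1],
    [0, 0, 3.5, 0.6, 0, 0, 1],
    [0, 0.2, 5, 1.5, 0, 0, 1],
    [0, 0.5, 6.5, 2.5, 0, 0, 1],
    [0, 0.7, 8, 3.4, 0, 0, 1],
    [0, 0.8, 9, 4.1, 0, 0, 1],
    [0, 1, 10.5, 5.2, 0, 0, 1],
    [0, 1.1, 12, 6.2, 0, 0, 1],
    [0, 1.2, 13.3, 7.2, 0, 0, 1],
    [0, 1.3, 14.6, 8.1, 0, 0, 1]
  ]
}}

```text
clock: 8.03
position: [584.2, -17.5, 72.2]
ee_rot: [2.12, 2.254, 0.077]
contact_force: [0.4, 0.3, -2.4]
width: 20.5
```

```bash
python3 - <<'E'
from h import *
np.set_printoptions(precision=1,suppress=True)
o=get_obs();print(o["position"],o["contact_force"],o["moment"],o["width"])
for a in((-80,50.5,4),(-80,50.3,2),(-80,50.3,0)): p,R=board(*a);print(p,delta(p,R))
E
```

```text
[584.2 -17.5  72.2] [ 0.4  0.3 -2.4] [ 0.   0.2 -0. ] 20.48087694428793
[583.2 -17.9  72.2] [-0.3 -1.1 -0.1 -0.1 -0.   0.1]
[583.9 -17.8  69.3] [-0.3 -0.6  2.9  1.9 -0.   0.1]
[584.5 -17.8  66.5] [-0.3 -0.1  5.7  3.9 -0.   0.1]
```

Request:
{"name": "step_arm", "arguments": {
  "moves": [
    [0, -0.5, 1.5, 1, 0, 0, 1],
    [0, -0.5, 2.9, 2, 0, 0, 1],
    [0, -0.3, 4.3, 3, 0, 0, 1],
    [0, -0.2, 5.7, 4, 0, 0, 1],
    [0, -0.2, 5.7, 4, 0, 0, 1],
    [0, -0.2, 5.7, 4, 0, 0, 1]
  ]
}}

```text
clock: 8.53
position: [584.4, -17.5, 66.5]
ee_rot: [-2.152, -2.288, -0.0]
contact_force: [-0.2, 0.3, -3.1]
width: 20.8
```

```bash
python3 - <<'E'
from h import *
np.set_printoptions(precision=1,suppress=True)
o=get_obs();print(o["position"],o["contact_force"],o["moment"],o["width"])
for a in((-80,50.3,0),(-80,49.5,0)): p,R=board(*a);print(p,delta(p,R))
s=imaging.snapshot("scene")
cv2.imwrite("pics/c.png",cv2.resize(s[195:315,230:370],(560,480),interpolation=cv2.INTER_CUBIC))
E
```

```text
[584.4 -17.5  66.5] [-0.2  0.3 -3.1] [-0. -0.  0.] 20.80914335671833
[584.5 -17.8  66.5] [-0.3  0.   0.  -0.  -0.   0.1]
[584.5 -17.8  65.7] [-0.3  0.   0.8 -0.  -0.   0.1]
```

View pics/c.png

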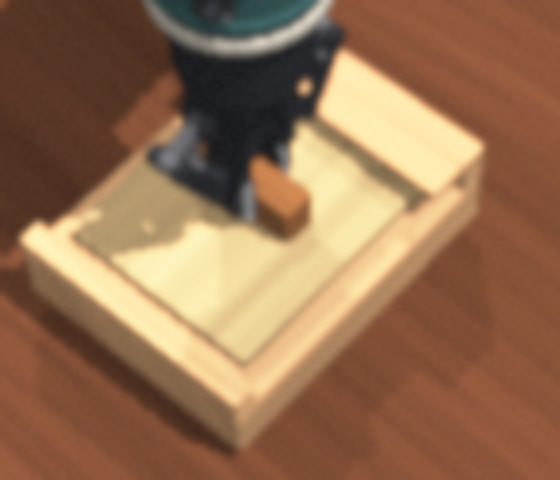

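The board is inside the stop with its +x edge near (245,360), flat and not yet touching: the wrist still carries about 3 N. I'll lower it gently until it rests.

Request:
{"name": "step_arm", "arguments": {
  "moves": [
    [0, 0, 0.3, 0, 0, 0, 1],
    [0, 0, 0.6, 0, 0, 0, 1],
    [0, 0, 0.9, 0, 0, 0, 1],
    [0, 0, 0.9, 0, 0, 0, 1]
  ]
}}

```text
clock: 8.92
position: [584.3, -17.5, 66.4]
ee_rot: [-2.153, -2.288, -0.002]
contact_force: [-4.9, -0.2, 11.3]
width: 20.7
```

Request:
{"name": "step_arm", "arguments": {
  "moves": [
    [0, 0, -0.3, 0, 0, 0, 1],
    [0, 0, -0.3, 0, 0, 0, 0.4],
    [0, 0, -0.3, 0, 0, 0, 0.2],
    [0, 0, -0.3, 0, 0, 0, 0],
    [0, 0, -0.3, 0, 0, 0, 0],
    [0, 0, -0.3, 0, 0, 0, 0],
    [0, 0, -0.3, 0, 0, 0, 0],
    [0, 0, -0.3, 0, 0, 0, 0]
  ],
  "force": 20
}}

```text
clock: 9.58
position: [584.3, -17.5, 66.0]
ee_rot: [-2.153, -2.288, -0.001]
contact_force: [-0.1, -0.7, 0.3]
width: 42.9
```

Released with no residual force. Now a straight retreat up and away.

Request:
{"name": "step_arm", "arguments": {
  "moves": [
    [0, 0, -10, 0, 0, 0, 0],
    [0, 0, -30, 0, 0, 0, 0],
    [0, 0, -60, 0, 0, 0, 0],
    [0, 0, -95, 0, 0, 0, 0],
    [0, 0, -130, 0, 0, 0, 0],
    [0, 0, -150, 0, 0, 0, 0]
  ]
}}

```text
clock: 10.08
position: [585.0, -18.1, 220.4]
ee_rot: [2.152, 2.286, 0.005]
contact_force: [-0.5, 0.6, 0.1]
width: 42.6
```

Request:
{"name": "step_arm", "arguments": {
  "moves": [
    [-40, 0, 0, 0, 0, 0, 0],
    [-80, 0, 0, 0, 0, 0, 0],
    [-120, 0, 0, 0, 0, 0, 0],
    [-160, 0, 0, 0, 0, 0, 0],
    [-200, 0, 0, 0, 0, 0, 0],
    [-240, 0, 0, 0, 0, 0, 0],
    [-270, 0, 0, 0, 0, 0, 0],
    [-280, 0, 0, 0, 0, 0, 0],
    [-280, 0, 0, 0, 0, 0, 0]
  ]
}}

```text
clock: 10.83
position: [600.2, -300.5, 216.5]
ee_rot: [2.157, 2.283, -0.001]
contact_force: [0.6, -0.3, 0.2]
width: 42.9
```

```bash
python3 - <<'E'
from h import *
np.set_printoptions(precision=1,suppress=True)
o=get_obs();print(o["clock"],o["position"],o["contact_force"])
t=imaging.snapshot("top");s=imaging.snapshot("scene")
z=lambda a:cv2.resize(a,(400,400),interpolation=cv2.INTER_CUBIC)
cv2.imwrite("pics/d.png",np.hstack([z(t[150:290,270:410]),z(s[185:325,225:365])]))
c=imaging.get_calibration("top")
b=[b for b in blobs(pale(t),2000)];print([cv2.boundingRect(x) for x in b])
# bar top expected
F=Rot.from_euler('z',FR[1],degrees=True)
for P in([0,0,90],[-59,-65,80],[80,-65,60],[80,65,60],[87,-80,64],[87,80,64]):
    u=proj(c,FR[0]+F.apply(P)); print(P,u,(u-[270,150])*400/140)
m=orange(t)
for x in blobs(m[190:240,300:370],60): r=cv2.boundingRect(x); q=[r[0]+300+r[2]/2-.5,r[1]+190+r[3]/2-.5]; print(r,q,F.inv().apply(ray(c,q,90)-FR[0]))
E
```

```text
10.8333 [ 600.2 -300.5  216.5] [ 0.6 -0.3  0.2]
[(113, 232, 68, 56), (288, 161, 97, 116), (449, 0, 163, 56), (287, 0, 66, 61), (154, 0, 133, 65), (0, 0, 155, 69)]
[0, 0, 90] [[335.2 212.6]] [[186.2 178.8]]
[-59, -65, 80] [[374.1 242.4]] [[297.5 263.9]]
[80, -65, 60] [[364.5 173.1]] [[270.   65.9]]
[80, 65, 60] [[296.5 179.1]] [[75.7 83.1]]
[87, -80, 64] [[372.1 168.2]] [[291.8  51.9]]
[87, 80, 64] [[288.2 175.6]] [[51.9 73.1]]
(17, 16, 39, 15) [336.0, 213.0] [[-0.9 -1.4 90. ]]
```

View pics/d.png

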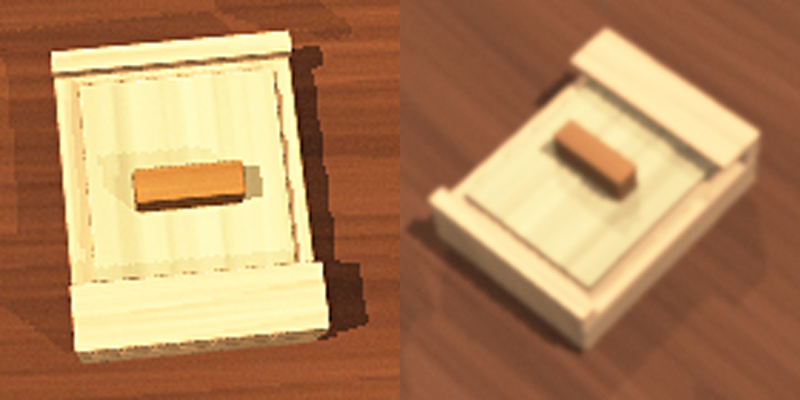

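The board lies flat between the lip and the stop and is centred: the bar is at (188,183), within 1–2 mm of the expected spot. The short board hasn't moved.

```bash
python3 -c "
from rig import env; print(env.sign_off())"
```

```text
the job is handed in; nothing more can be done
None
```

The long pressure board is in the frame and the job is handed in, at about 11 s on the robot's clock. I gripped its bar, tilted it about 13°, slid its near end under the lip without contact and lowered the other end flat. I eased it onto the bed with a light touch (about 11 N at the wrist), opened the jaws and backed away.

**Last checks:**
- **Position:** the bar's measured centre is about 1 mm from the frame's centre in both x and y.
- **Fit:** both pictures show the board flat, under the lip and inside the stop.
- **Gripper:** it stands about 280 mm away, with no force on it.
- **Short board:** its outline starts at the same image point as at the start.

No check failed. The board met the bed about 1 mm sooner or later than my height estimate, which is within the measurement noise.

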